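# Try the toy-theatre cams on the keyed shaft and sort them

## Robot

A 6-joint arm with a two-finger parallel gripper is mounted at the origin on a cart in front of the work surface, level with it; the furniture and walls round the work are solid. World frame = base frame: x ahead of the robot, y to its left, z up, the work surface at z = 0. Lengths are in mm, angles in rad, forces in N, time in s.
With the tool pointing down it reaches from about 400 to 925 mm from the base axis. Payload 12.5 kg.
Tool frame: the origin (TCP) lies on the front face of the gripper's body, between the roots of the fingers; the fingertips stand 78 mm ahead of it and the grasp point (between the pads) lies 59 mm ahead of it (env.nose_length is the distance from the TCP to the fingertips, in mm); z points along the fingers, y is the line along which they close (so a half turn about z gives the same grasp; the last joint's range is limited). The gripper opens to 95 mm and grips with 3 to 60 N. Pads are 20 mm wide; open, the fingers measure 119 mm over their backs; the gripper's body (75 mm by 180 mm) begins 59 mm behind the grasp point.
Start: joints at [1.209, 0.491, 1.559, -0, 1.092, -0.106], TCP at [158.117, 604.679, 292.261] pointing down, gripper open.
Joint ranges: [-3.1, 3.1], [-0.84, 2.19], [0.05, 2.79], [-1.13, 4.28], [0.06, 2.93], [-2.69, 2.69]. Speed limits (rad/s): [2.22, 2.22, 2.79, 3.14, 3.14, 3.14].

## Interface

Orientations are given as [roll, pitch, yaw] about the fixed x, y, z axes, in that order (R = Rz(yaw) Ry(pitch) Rx(roll)).
In Python, from cell import env gives the robot as it stands.
- The arm moves only by the tool jog_arm, never from a script. Its argument "motion" is a list of rows, each a list of 7 numbers: the turn, a rotation vector about the tool's x, y, z in degrees, then the shift along the tool's x, y, z in mm, then the finger opening in mm, from 0 to 95.1. In form: [[wx, wy, wz, x, y, z, hand], ...]. A call has 1 to 10 rows; each row shifts and turns the commanded pose from where the row before left it, along the tool's axes as they then stand; what a row does not reach is not made up. A row lasts 1/8 s, in which the tool goes at most 62.5 mm and 10.7 degrees, less where a joint would pass 70% of its speed; a pose out of reach is approached as far as the arm can. A call is refused whole if a number of a shift passes 62.5 or a number of a turn 10.7, either way. A call with a gripper value outside its range is refused whole. The fingers move at their own pace and stop on an object; the grip force is fixed at half the most. Time passes only in rows, so rows that do not move let the fingers close. It gives the time, the measured TCP pose, the force, the opening and the grip force at its end, in the units of the state.
- env.state(): the state, without advancing time (a new reading comes with each control period).
- env.read_camera(name): name is "scene" or "top" or "wrist"; returns a dict with "color" (480x640x3 uint8, red, green, blue), "z_map" (480x640 float32, mm along the optical axis (not along the pixel's ray), 0 where there is no reading), "camera_matrix" (3x3 intrinsics, pixels), "world_to_cam" (4x4, takes a point from world to camera coordinates). Camera axes: x right, y up, looking along -z (the intrinsics and any distortion apply to the point x, -y, -z); pixel columns grow to the right and rows downward; lengths in mm; the calibration is good to about 2 mm. A picture is of the moment at which its call begins.
- env.job_done(): hands the job in; it is judged then, once.
Trained networks look in the newest picture that a camera, given by its name, has taken for a name from the list of things; names that differ only in an ending like _2 or _b are one class to them, and where a whole thing is asked for, a point or a joint stands for the part that bears it (a point fixed in the world has none). Each returns a list of dicts, best first, with "score" (0 to 1); they miss things now and then, are a little off and sometimes report something else, mostly with a low value. They report only what shows in the picture. A call takes as long as a camera call. They do not tell look-alikes from the thing itself.
- env.recognise(camera, thing): "location" ([column, row] in pixels, amid what is visible of it).
The state is a dict: "t": time; "joints": joint angles; "qvel": joint speeds; "tau": joint torques, N m; "eef_pos": TCP position; "tcp_rot": TCP orientation; "ft_force": force on the tool from outside, world axes, zero at the start; "moment": the same for the moment, N m; "opening": opening from 0.0 (shut) to 1.0 (fully open); "grip_force": force on a finger pad.
Only numpy, scipy, OpenCV 4.12 (cv2) and the standard library are available. Lean on these libraries where they do the work, as an engineer would, in place of code of your own. Each camera call takes 0.05 s, during which the arm holds its last target. There are 200 camera calls.

## Task

Two plywood cams of the same outline lie on the bench; one has its keyway cut in the blunt end, the other in the pointed nose. Only one of them goes fully home on the keyed shaft of the test stand, because with its keyway over the key its nose must point away from the stop block: seat that cam right way up and fully down on the shaft's shoulder, lay the other flat on the floor of the grey tray, and let go of both.

Things in the scene. Friction and masses are not known exactly. Their poses are not given: they have to be found in the camera images.
- cam_blunt_key: Loose plywood cam 104x52x20 mm, 0.11 kg, keyway in its blunt end; it fits the stand (nose to the stand's -x, origin 30 mm up). Origin: bore axis at underside; z up, +x to the pointed nose. Nose tip x=+64, blunt end x=-40; flat sides y=+-26 from x=-22 to 14, to grip. Bore 32 mm diameter, through; keyway 16 mm wide from the bore to x=-31.
- cam_nose_key: Loose plywood cam with the same outline, size, weight and frame (origin: bore axis at underside, z up, +x to the nose, flat sides y=+-26 mm, 20 mm thick), but its keyway runs from the bore into the nose, to x=+31; the blunt end is solid. On the stand its nose would strike the stop block: it belongs in the tray.
- test_stand: Fixed. Plywood base 12 mm thick, x -65 to 85, y +-50. Origin: shaft axis at bench height; z up, +x to key and stop block. Steel shaft 24 mm diameter to z=57, cone to 8 mm diameter at z=69; round shoulder, 44 mm diameter, top z=30, where the cam rests. Key 8 mm wide, out to x=26, up to z=54, roof-shaped top. Wooden stop block x 52 to 70, y +-22, top z=60.
- reject_tray: Fixed shallow open grey plastic tray, 190 (x) by 170 (y) by 28 mm outside, walls and floor 5 mm thick. Origin: centre of its underside, at bench height, z up; its inner floor is at z=5 mm.
There are look-alikes about, which are no part of the job. What is shaped like the cam_blunt_key but turquoise is not meant.

How it is judged (in metres and radians):
At the end, for the whole second after the job is handed in: The blunt-end-keyway cam is on the shaft, face up: underside within 4 mm of the shoulder, bore within 10 mm of the axis, tilt under 0.15 rad. The nose-keyway cam lies flat (0.15 rad, either face up) on the tray floor (within 5 mm), inside the walls. Both at rest, released (horizontal distance between cam_blunt_key and test_stand below 0.01 m and z of cam_blunt_key in the frame of test_stand between 0.026 and 0.034 m and angle between cam_blunt_key's own z axis and vertical below 0.15 rad and x of cam_nose_key in the frame of reject_tray between -0.07 and 0.07 m and y of cam_nose_key in the frame of reject_tray between -0.065 and 0.065 m and angle between the z axis of cam_nose_key and the z axis of reject_tray, either way round below 0.15 rad and ((angle between cam_nose_key's own z axis and vertical below 0.5 rad and z of cam_nose_key in the frame of reject_tray below 0.01 m) or (angle between cam_nose_key's own z axis and vertical above 2.6 rad and z of cam_nose_key in the frame of reject_tray below 0.03 m)) and linear speed of each of cam_blunt_key, cam_nose_key below 0.02 m/s); the robot touches nothing.
It also fails if it takes over 64 s, if anything falls off the work surface, if the arm or the gripper's body presses on something with over 40 N, if the wrist force passes 120 N, or if a joint passes its speed limit or range.

## Working session

There is one attempt and no reset: what is moved stays moved. The work goes in short steps, Python scripts to look and compute and a tool call to move; the robot and the scene stay as the last step left them, time stands still between calls to the robot, and variables do not carry over. Pictures are saved under pics/ and viewed, at most 10 in all, crops included, and the job is handed in when it is done.

Besides the shell and the picture viewer there is one more tool, called after ">>>" by a JSON object that holds its "api" and its "payload", one argument or row to a line. jog_arm: Moves the arm, as the interface text tells. Its arguments: {"type":"object","properties":{"motion":{"type":"array"}},"required":["motion"]}

```bash
mkdir -p pics; cat > h.py <<'E'
import numpy as np, cv2
from cell import env
def save(n,f,c=None):
    cv2.imwrite('pics/'+f+'.png',c['color'][:,:,::-1])
def w(c,u,v,z=None):
    K=c['camera_matrix'];T=np.linalg.inv(c['world_to_cam'])
    r=np.array([(u-K[0,2])/K[0,0],-(v-K[1,2])/K[1,1],-1.])
    o=T[:3,3];d=T[:3,:3]@r
    if z is None: s=c['z_map'][int(v),int(u)]
    else: s=(z-o[2])/d[2]
    return o+s*d
def px(c,p):
    q=c['world_to_cam']@np.append(p,1);K=c['camera_matrix']
    return K[0,0]*q[0]/-q[2]+K[0,2],K[1,1]*-q[1]/-q[2]+K[1,2]
E
python3 - <<'E'
from h import *
for n in['top','scene']:
    c=env.read_camera(n);save(n,n+'1',c)
    for t in['cam_blunt_key','cam_nose_key','test_stand','reject_tray']:
        for r in env.recognise(n,t): print(n,t,r['score'],np.round(r['location']),w(c,*r['location']).round())
s=env.state();print(s)
E
```

```text
top cam_blunt_key 0.91 [438. 214.] [ 618. -313.   18.]
top cam_blunt_key 0.65 [440. 270.] [ 480. -322.   -4.]
top cam_nose_key 0.57 [362. 249.] [ 528. -126.   -1.]
top reject_tray 0.73 [184. 232.] [560. 315.   2.]
scene cam_blunt_key 0.79 [426. 301.] [ 630. -313.    9.]
scene cam_blunt_key 0.69 [376. 330.] [ 482. -307.   10.]
scene cam_blunt_key 0.69 [285. 240.] [522.  41.  24.]
scene cam_nose_key 0.57 [332. 276.] [ 536. -115.    1.]
scene test_stand 0.65 [287. 242.] [523.  37.  20.]
scene reject_tray 0.94 [236. 192.] [574. 331.   9.]
{'t': 0.5, 'joints': array([ 1.20941541e+00,  4.90925614e-01,  1.55897952e+00, -3.31969827e-05,
        1.09168789e+00, -1.05608302e-01]), 'qvel': array([ 0.00123131, -0.0013845 , -0.001735  , -0.00167073,  0.00036365,
        0.00204498]), 'tau': array([-1.22401478e-03, -6.12058568e+01, -2.58287823e+01,  6.92030112e-02,
        4.47466504e-02, -2.77447322e-05]), 'eef_pos': array([158.10248125, 604.65275885, 292.21759865]), 'tcp_rot': array([-3.14158918e+00,  2.92563297e-05,  2.88583534e+00]), 'ft_force': array([ 0.37970374,  0.36642455, -0.32257652]), 'moment': array([ 0.01158814,  0.00351532, -0.03611389]), 'grip_force': 0.0, 'opening': 0.9988981079268151}
```

View pics/top1.png

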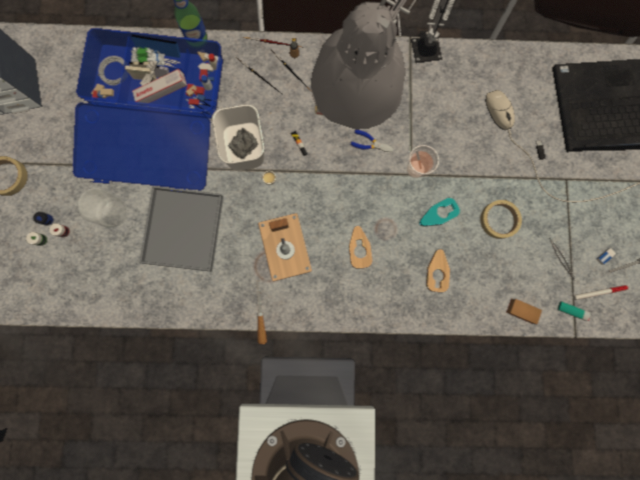

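View pics/scene1.png

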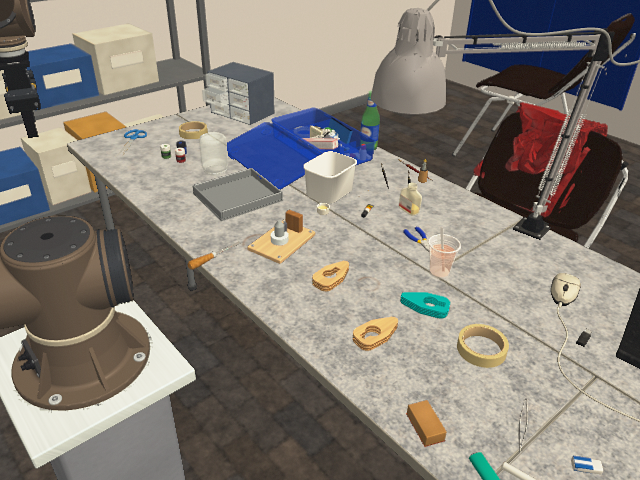

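The top view shows orange cams at (360,247) and (439,271), the stand at (285,247) with its stop block toward +x, the tray at (183,230), and the turquoise look-alike at (440,212). Next I'll segment both views and zoom in.

```bash
cat >> h.py <<'E'
def orange(c):
    h=cv2.cvtColor(c['color'],cv2.COLOR_RGB2HSV)
    return cv2.inRange(h,(8,90,120),(20,255,255))
E
python3 - <<'E'
from h import *
c=env.read_camera('top');s=env.read_camera('scene')
a=cv2.resize(c['color'][190:310,240:480],(800,400),interpolation=cv2.INTER_CUBIC)
cv2.imwrite('pics/crop.png',a[:,:,::-1])
for n,c in(('top',c),('scene',s)):
    m=orange(c);k,l,st,ce=cv2.connectedComponentsWithStats(m)
    for i in range(1,k):
        if 100<st[i,4]<4000:
            ys,xs=np.where(l==i)
            cs=np.array([w(c,u,v) for u,v in zip(xs,ys)])
            print(n,ce[i].round(),st[i],'z pct',np.percentile(cs[:,2],[10,50,90]).round(1),cs.mean(0).round())
    print(np.linalg.inv(c['world_to_cam'])[:3,3].round(),c['camera_matrix'][0,0])
E
```

```text
top [423. 161.] [411 152  21  20 246] z pct [59.6 61.8 64.5] [ 738. -265.   62.]
top [ 13. 174.] [  0 157  23  37 214] z pct [21.3 24.  26.5] [687. 728.  29.]
top [502. 219.] [483 200  38  38 335] z pct [21.2 23.8 26.3] [ 608. -469.   27.]
top [284. 247.] [ 259  214   52   67 2021] z pct [ 9.3 11.8 15.4] [526.  64.  20.]
top [360. 249.] [349 226  23  42 564] z pct [15.8 19.3 21.9] [ 526. -119.   19.]
top [438. 271.] [427 249  23  43 609] z pct [15.5 19.3 22. ] [ 476. -310.   24.]
top [526. 311.] [511 299  31  25 419] z pct [21.2 23.7 25.9] [ 386. -520.   24.]
top [262. 330.] [258 316   8  28 146] z pct [14.2 18.4 22.7] [330. 109.  40.]
[ 413.    2. 1067.] 433.2243743585967
scene [ 94. 125.] [ 64 112  62  27 956] z pct [-301.3 -296.4 -291.5] [ 677. 1712. -293.]
scene [192. 126.] [181 122  24   9 153] z pct [ 6.4 18.2 26.4] [692. 773.  22.]
scene [282. 242.] [ 248  210   67   54 1127] z pct [ 9.2 13.7 29.9] [516.  45.  20.]
scene [200. 260.] [189 253  25  16 186] z pct [10.3 17.3 22.7] [321. 101.  21.]
scene [331. 276.] [312 261  37  30 646] z pct [ 8.  20.6 23.6] [ 520. -128.   19.]
scene [375. 332.] [353 317  45  34 881] z pct [ 7.5 20.6 23.4] [ 465. -322.   23.]
scene [479. 333.] [462 326  42  25 307] z pct [ 6.5 18.5 27.3] [ 625. -452.   23.]
scene [428. 422.] [408 400  39  47 914] z pct [16.1 25.6 27.7] [ 379. -530.   28.]
[-172. -867.  820.] 574.4726133415417
```

View pics/crop.png

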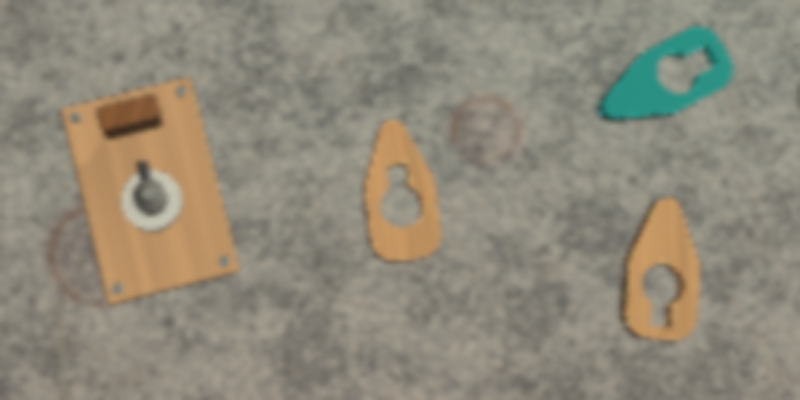

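The left cam, at (360,249), has its keyway toward the nose, so it is the reject. The right one, at (438,271), has its keyway in the blunt end. Both lie flat with tops at about z=20, and both noses point roughly +x.

```bash
cat >> h.py <<'E'
from scipy.optimize import least_squares
def outline(key):
    # solid outline + bore/keyway as polygons, cam frame
    o=np.array([(64,0),(62,6),(14,26),(-22,26),(-34,22),(-40,10),(-40,-10),(-34,-22),(-22,-26),(14,-26),(62,-6)],float)
    a=np.linspace(0,2*np.pi,40); return o
def campose(c,u,v,key,zt=20.,mask=None):
    """key=+1 keyway to nose, -1 to blunt end. bore axis xy, nose yaw"""
    m=orange(c) if mask is None else mask
    m=cv2.morphologyEx(m,cv2.MORPH_CLOSE,np.ones((3,3)))
    k,l,st,ce=cv2.connectedComponentsWithStats(m)
    i=1+np.argmin(np.hypot(*(ce[1:]-[u,v]).T)+1e4*(st[1:,4]<100))
    mm=(l==i).astype(np.uint8)
    cs,hr=cv2.findContours(mm,cv2.RETR_CCOMP,cv2.CHAIN_APPROX_NONE)
    cs=sorted(cs,key=lambda q:-cv2.contourArea(q))
    g=lambda q:np.array([w(c,x,y,zt)[:2] for x,y in q[:,0]])
    out=g(cs[0]);hole=g(cs[1]) if len(cs)>1 else None
    M=cv2.moments(out.astype(np.float32).reshape(-1,1,2));P=np.array([M['m10'],M['m01']])/M['m00']
    th=.5*np.arctan2(2*M['mu11'],M['mu20']-M['mu02'])
    e=np.array([np.cos(th),np.sin(th)]);t=(out-P)@e
    if t.max()<-t.min(): e=-e;t=-t
    n=np.array([-e[1],e[0]]);s=(out-P)@n
    tip=t.max();yc=(s.max()+s.min())/2
    o=P+e*((t.max()+t.min())/2-12)+n*yc
    r=dict(o=o,yaw=np.arctan2(e[1],e[0]),L=np.ptp(t),W=np.ptp(s))
    if hole is not None:
        h=(hole-o)@np.c_[e,n]; r['hole_x']=(h[:,0].min(),h[:,0].max());r['hole_y']=(h[:,1].min(),h[:,1].max())
    return r
E
python3 - <<'E'
from h import *
c=env.read_camera('top')
print(campose(c,360,249,1),'\n',campose(c,438,271,-1))
c=env.read_camera('scene')
print(campose(c,331,276,1),'\n',campose(c,375,332,-1))
E
```

```text
{'o': array([ 520.17556176, -119.98256493]), 'yaw': np.float64(0.1304149352414381), 'L': np.float64(101.81637859945201), 'W': np.float64(52.47755889153558), 'hole_x': (np.float64(-16.976858764174633), np.float64(30.98583379886524)), 'hole_y': (np.float64(-15.303973207245697), np.float64(17.695529177752643))} 
 {'o': array([ 467.44089454, -310.74960813]), 'yaw': np.float64(-0.08082673890256417), 'L': np.float64(103.18976128927268), 'W': np.float64(52.68172130867204), 'hole_x': (np.float64(-32.174448581699366), np.float64(16.9981281798458)), 'hole_y': (np.float64(-14.206956736701862), np.float64(15.698676784812868))}
{'o': array([ 513.37231737, -128.71240795]), 'yaw': np.float64(0.27882568805950025), 'L': np.float64(122.04123836704443), 'W': np.float64(64.8804375319333), 'hole_x': (np.float64(-1.498066187510227), np.float64(18.880216687616386)), 'hole_y': (np.float64(-12.231985186226176), np.float64(0.8643540345046675))} 
 {'o': array([ 461.16070112, -317.68557005]), 'yaw': np.float64(0.0582406975759406), 'L': np.float64(116.55359563178772), 'W': np.float64(64.95106385340715), 'hole_x': (np.float64(-18.000204970150712), np.float64(8.5147400690995)), 'hole_y': (np.float64(-10.159521821882295), np.float64(10.688569228259903))}
```

>>> {"api": "jog_arm", "payload": {
  "motion": [
    [0,0,-7.4,0,0,0,95],
    [0,0,-7.4,0,0,0,95],
    [0,0,-7.3,0,0,0,95],
    [0,0,0,-44,-44,0,95],
    [0,0,0,-44,-44,0,95],
    [0,0,0,-44,-44,0,95],
    [0,0,0,-44,-44,5,95],
    [0,0,0,-44,-44,5,95],
    [0,0,0,-44,-44,5,95]
  ]
}}

```text
t: 1.82
eef_pos: [455.6, 375.7, 277.3]
tcp_rot: [3.141, 0.0, -3.012]
ft_force: [-0.5, 1.6, -0.2]
opening: 0.998
grip_force: 0.0
```

>>> {"api": "jog_arm", "payload": {
  "motion": [
    [0,0,0,0,-61,5,95],
    [0,0,0,0,-61,5,95],
    [0,0,0,0,-61,5,95],
    [0,0,0,0,-61,5,95],
    [0,0,0,0,-61,5,95],
    [0,0,0,0,-61,5,95],
    [0,0,0,0,-60,0,95],
    [0,0,0,0,-60,0,95],
    [0,0,0,0,-20,0,95],
    [0,0,0,0,0,0,95]
  ]
}}

```text
t: 3.08
eef_pos: [519.6, -125.2, 247.1]
tcp_rot: [3.141, -0.0, -3.014]
ft_force: [-0.2, 0.2, -0.3]
opening: 1.002
grip_force: 0.0
```

```bash
cat >> h.py <<'E'
def go(x,y,z,yawdeg):
    s=env.state();p=s['eef_pos'];y0=np.degrees(s['tcp_rot'][2])
    a=np.radians(yawdeg);d=np.array([x,y,z])-p
    turn=(y0-yawdeg+180)%360-180
    print('now',p.round(1),np.degrees(s['tcp_rot']).round(2),'j6 %.2f'%s['joints'][5],'t %.2f'%s['t'],'F',s['ft_force'].round(1),'open %.1f'%(s['opening']*95.1))
    print('turn wz %.2f'%turn,'then shift x %.1f y %.1f z %.1f'%(d[0]*np.cos(a)+d[1]*np.sin(a),d[0]*np.sin(a)-d[1]*np.cos(a),-d[2]))
E
python3 - <<'E'
from h import *
c=env.read_camera('wrist');save(0,'wr1',c)
print(c['camera_matrix'][0,0],np.linalg.inv(c['world_to_cam'])[:3,3])
go(520,-120,80,187.5)
u,v=px(c,[526,-119,20]);print(u,v)
print(campose(c,u,v,1)); print(w(c,*px(c,[526+np.cos(.13)*17,-119-12,20])))
E
```

```text
363.5931105820424 [ 447.332327   -134.5247162   339.36929979]
now [ 519.4 -124.1  247.1] [ 1.7997e+02 -2.0000e-02 -1.7259e+02] j6 -2.06 t 3.12 F [-0.3  0.8 -0.4] open 95.0
turn wz -0.09 then shift x -1.1 y 4.0 z 167.1
321.8754666377631 231.33712403147604
{'o': array([ 519.09195469, -120.40034869]), 'yaw': np.float64(0.1370124059431083), 'L': np.float64(102.45968438975905), 'W': np.float64(51.33843309190217), 'hole_x': (np.float64(-16.217903688752873), np.float64(31.444115787048162)), 'hole_y': (np.float64(-16.557610373655088), np.float64(15.915198403804386))}
[ 542.77815868 -131.00289262   20.26209562]
```

View pics/wr1.png

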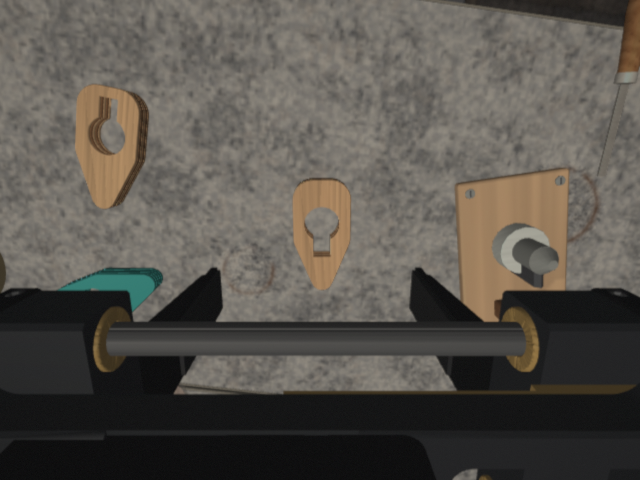

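The wrist view agrees: the nose-keyed cam is at (322,232) and the blunt-keyed one at (110,140). Its top height of 20.3 checks out, so I'll descend and grip.

>>> {"api": "jog_arm", "payload": {
  "motion": [
    [0,0,0,0,4,40,95],
    [0,0,0,0,0,50,95],
    [0,0,0,0,0,50,95],
    [0,0,0,0,0,26,95],
    [0,0,0,0,0,0,40],
    [0,0,0,0,0,0,40],
    [0,0,0,0,0,0,40],
    [0,0,0,0,0,0,40],
    [0,0,0,0,0,0,40]
  ]
}}

```text
t: 4.25
eef_pos: [519.2, -120.6, 81.5]
tcp_rot: [-3.142, 0.0, -3.012]
ft_force: [0.1, 1.6, 3.8]
opening: 0.549
grip_force: 30.0
```

```bash
python3 - <<'E'
from h import *
go(565,315,250,187.5)
c=env.read_camera('top')
# tray: dark grey lip; fit rect from depth/colour
h=cv2.cvtColor(c['color'],cv2.COLOR_RGB2HSV)
roi=np.zeros((480,640),np.uint8);roi[180:280,135:230]=1
m=((c['color'].max(2)<105)&(h[:,:,1]<60)&(roi>0)).astype(np.uint8)
m=cv2.morphologyEx(m,cv2.MORPH_OPEN,np.ones((5,5)))
q,_=cv2.findContours(m,0,2);q=max(q,key=cv2.contourArea)
g=np.array([w(c,x,y,20)[:2] for x,y in q[:,0]],np.float32);print(cv2.minAreaRect(g))
print([w(c,u,v).round(1) for u,v in((184,232),(170,215),(200,250))])
E
```

```text
now [ 519.2 -120.6   81.5] [-1.8000e+02  2.0000e-02 -1.7256e+02] j6 -2.05 t 4.25 F [0.1 1.6 3.8] open 52.2
turn wz -0.06 then shift x -102.3 y 425.9 z -168.5Traceback (most recent call last):
  File "<stdin>", line 9, in <module>
ValueError: max() iterable argument is empty
```

```bash
python3 - <<'E'
from h import *
c=env.read_camera('top')
P=np.array([w(c,x,y,28)[:2] for x,y in((157,189),(222,195),(211,270),(142,262))],np.float32)
print(cv2.minAreaRect(P),P.mean(0))
print([w(c,u,v).round(1) for u,v in((184,232),(170,215),(200,250))], c['color'][232,184])
E
```

```text
((564.6998901367188, 309.97283935546875), (165.087890625, 183.96775817871094), 84.79143524169922) [563.59644 308.76196]
[array([558.2, 312.3,   6.7]), array([600.3, 350.6,   2.9]), array([446.7,  91.9, 713.5])] [123 119 112]
```

>>> {"api": "jog_arm", "payload": {
  "motion": [
    [0,0,0,0,0,-40,40],
    [0,0,0,0,0,-60,40],
    [0,0,0,0,0,-60,40],
    [0,0,0,-10,60,-5,40],
    [0,0,0,-15,60,0,40],
    [0,0,0,-15,60,0,40],
    [0,0,0,-15,60,0,40],
    [0,0,0,-15,60,0,40],
    [0,0,0,-16,60,0,40]
  ]
}}

```text
t: 5.48
eef_pos: [557.6, 249.4, 246.2]
tcp_rot: [-3.142, -0.0, -3.012]
ft_force: [0.0, 0.4, -1.1]
opening: 0.549
grip_force: 30.0
```

```bash
python3 - <<'E'
from h import *
go(552,311,88,187.4)
c=env.read_camera('wrist');save(0,'wr2',c)
c=env.read_camera('scene')
print([np.round(px(c,p)) for p in([659,321,28],[469,310,28])])
E
```

```text
now [557.6 249.4 246.2] [-1.8000e+02 -1.0000e-02 -1.7256e+02] j6 -1.39 t 5.47 F [ 0.   0.4 -1.1] open 52.2
turn wz 0.04 then shift x -2.4 y 61.8 z 158.2
[array([263., 178.]), array([207., 201.])]
```

View pics/wr2.png

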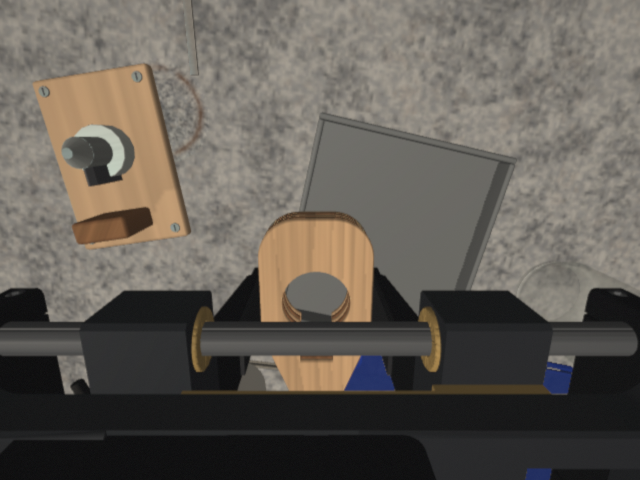

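The cam is held level. The tray's near corners are at (322,115) and (514,160), turned about 13° from the cam, and the stand is at (110,155). I'll align the cam and lower it.

>>> {"api": "jog_arm", "payload": {
  "motion": [
    [0,0,6.5,0,0,0,40],
    [0,0,6.5,0,0,0,40],
    [0,0,0,12,30,30,40],
    [0,0,0,0,31,30,40],
    [0,0,0,0,0,50,40],
    [0,0,0,0,0,30,40],
    [0,0,0,0,0,15,40],
    [0,0,0,0,0,3,40],
    [0,0,0,0,0,0,40]
  ]
}}

```text
t: 6.7
eef_pos: [552.2, 309.3, 89.2]
tcp_rot: [3.141, 0.001, 3.044]
ft_force: [0.2, 0.6, -0.3]
opening: 0.543
grip_force: 30.0
```

```bash
python3 - <<'E'
from h import *
go(552,311,86.5,174.4)
c=env.read_camera('wrist');save(0,'wr3',c)
E
```

```text
now [552.2 309.3  89.2] [1.7996e+02 6.0000e-02 1.7443e+02] j6 -1.07 t 6.70 F [ 0.2  0.6 -0.3] open 51.6
turn wz 0.03 then shift x 0.3 y 1.7 z 2.7
```

View pics/wr3.png

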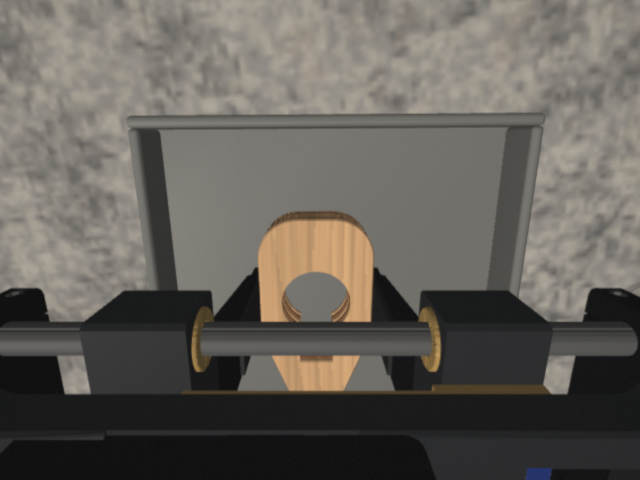

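The cam is square inside the tray: outer walls at columns 130 and 540, and the blunt end about 40 mm clear of the near wall. I'll set it down, release and retreat.

>>> {"api": "jog_arm", "payload": {
  "motion": [
    [0,0,0,0,0,2.5,40],
    [0,0,0,0,0,0,40],
    [0,0,0,0,0,0,85],
    [0,0,0,0,0,0,85],
    [0,0,0,0,0,0,85],
    [0,0,0,0,0,-20,85],
    [0,0,0,0,0,-60,85],
    [0,0,0,0,0,-60,95],
    [0,0,0,0,0,-40,95]
  ]
}}

```text
t: 7.88
eef_pos: [551.7, 309.4, 270.3]
tcp_rot: [3.14, 0.003, 3.045]
ft_force: [1.0, 0.7, 0.2]
opening: 0.989
grip_force: 0.0
```

>>> {"api": "jog_arm", "payload": {
  "motion": [
    [0,0,0,0,-60,0,95],
    [0,0,0,0,-62,0,95],
    [0,0,0,0,-62,0,95],
    [0,0,0,0,-40,0,95],
    [0,0,0,0,0,0,95]
  ]
}}

```text
t: 8.5
eef_pos: [529.8, 84.2, 267.2]
tcp_rot: [3.141, 0.001, 3.041]
ft_force: [-0.0, -0.3, 0.5]
opening: 1.001
grip_force: 0.0
```

```bash
python3 - <<'E'
from h import *
go(467,-310,250,0)
c=env.read_camera('wrist');save(0,'wr4',c)
t=env.read_camera('top');np.savez('d.npz',**{k+n:v for n,q in(('w',c),('t',t)) for k,v in q.items()})
E
```

```text
now [529.8  84.2 267.2] [1.7999e+02 8.0000e-02 1.7425e+02] j6 -1.44 t 8.50 F [-0.  -0.3  0.5] open 95.2
turn wz 174.25 then shift x -62.8 y 394.2 z 17.2
```

View pics/wr4.png

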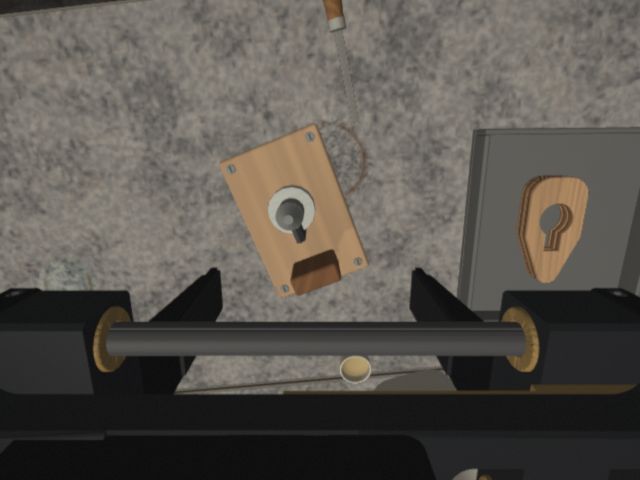

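The reject cam lies flat in the tray at (553,228). The stand shows clearly: base corners (222,163), (316,125), (366,263) and (284,297), with the shoulder at (291,210).

```bash
python3 - <<'E'
from h import *
D=np.load('d.npz');ks=('color','z_map','camera_matrix','world_to_cam')
# base hole-filled rect
for n,uv in(('w',(285,200)),('t',(284,247))):
    c={k:D[k+n] for k in ks}
    m=orange(c);m=cv2.morphologyEx(m,cv2.MORPH_OPEN,np.ones((3,3)))
    k,l,st,ce=cv2.connectedComponentsWithStats(m);i=1+np.argmin(np.hypot(*(ce[1:]-uv).T)+1e4*(st[1:,4]<500))
    q,_=cv2.findContours((l==i).astype(np.uint8),0,cv2.CHAIN_APPROX_NONE);q=max(q,key=cv2.contourArea)
    g=np.array([w(c,x,y,12)[:2] for x,y in q[:,0]],np.float32);(cx,cy),wh,a=cv2.minAreaRect(g)
    if wh[0]<wh[1]: a-=90
    e=np.array([np.cos(np.radians(a)),np.sin(np.radians(a))])
    if e[0]<0:e=-e
    print(n,'base',wh,'yaw',np.degrees(np.arctan2(e[1],e[0])),'origin',np.array([cx,cy])-10*e)
    o=np.array([cx,cy])-10*e
    # shoulder: whitish pixels near o, circle at z=30
    h=cv2.cvtColor(c['color'],cv2.COLOR_RGB2HSV);u,v=px(c,[*o,30])
    yy,xx=np.mgrid[:480,:640]
    r=px(c,[o[0],o[1]+30,30]);R=abs(r[0]-u)+abs(r[1]-v)
    s=((h[:,:,1]<60)&(h[:,:,2]>150)&(np.hypot(xx-u,yy-v)<R)).astype(np.uint8)
    s=cv2.morphologyEx(s,cv2.MORPH_OPEN,np.ones((2,2)))
    q,_=cv2.findContours(s,0,cv2.CHAIN_APPROX_NONE);q=cv2.convexHull(max(q,key=cv2.contourArea))
    g=np.array([w(c,x,y,30)[:2] for x,y in q[:,0]],np.float32);print('shoulder',cv2.minEnclosingCircle(g))
    zs=c['z_map'];P=np.array([w(c,x,y) for y,x in zip(*np.where(s>0))]);print('z',np.percentile(P[:,2],[10,50,90]))
    T=np.linalg.inv(c['world_to_cam'])
    K=c['camera_matrix']
    zz=zs;X=(xx-K[0,2])/K[0,0]*zz;Y=-(yy-K[1,2])/K[1,1]*zz
    W=np.stack([X,Y,-zz],-1)@T[:3,:3].T+T[:3,3]
    sel=(np.hypot(W[...,0]-o[0],W[...,1]-o[1])<20)&(W[...,2]>60)&(W[...,2]<80)
    print('shaft top pts',sel.sum(),W[sel].mean(0) if sel.any() else '', W[sel][:,2].max() if sel.any() else '')
    sel=(np.hypot(W[...,0]-o[0]-61*e[0],W[...,1]-o[1]-61*e[1])<40)&(W[...,2]>56)&(W[...,2]<64)
    if sel.sum()>5:
        b=W[sel].mean(0); print('block',b, 'yaw from shaft',np.degrees(np.arctan2(b[1]-o[1],b[0]-o[0])))
E
```

```text
w base (147.441650390625, 97.46983337402344) yaw 15.84587955474854 origin [517.36810158  62.0139774 ]
shoulder ((518.96533203125, 62.77177429199219), 21.643699645996094)
z [28.95101541 30.00330139 31.06953848]
shaft top pts 414 [517.14992854  62.48381565  64.79218151] 71.01994987426161
block [575.59035146  78.92931895  59.61087513] yaw from shaft 16.200194472978772
t base (50.78066635131836, 103.95572662353516) yaw -8.784118652343752 origin [556.53098881 313.97411008]Traceback (most recent call last):
  File "<stdin>", line 21, in <module>
ValueError: max() iterable argument is empty
```

>>> {"api": "jog_arm", "payload": {
  "motion": [
    [0,0,0,3,-57,0,95],
    [0,0,0,3,-57,0,95],
    [0,0,0,3,-57,0,95],
    [0,0,0,3,-57,0,95],
    [0,0,0,3,-57,0,95],
    [0,0,0,3,-57,0,95],
    [0,0,0,3,-57,0,95]
  ]
}}

```text
t: 9.48
eef_pos: [471.0, -309.5, 266.2]
tcp_rot: [-3.141, 0.001, 3.046]
ft_force: [0.4, -0.1, 1.1]
opening: 0.999
grip_force: 0.0
```

>>> {"api": "jog_arm", "payload": {
  "motion": [
    [0,0,10.5,0,0,0,95],
    [0,0,10.5,0,0,0,95],
    [0,0,10.5,0,0,0,95],
    [0,0,10.5,0,0,0,95],
    [0,0,10.5,0,0,0,95],
    [0,0,10.5,0,0,0,95],
    [0,0,10.5,0,0,0,95],
    [0,0,10.5,0,0,0,95],
    [0,0,10.5,0,0,0,95]
  ]
}}

```text
t: 10.6
eef_pos: [471.5, -307.6, 266.1]
tcp_rot: [3.141, -0.0, 1.391]
ft_force: [0.0, 0.6, 0.9]
opening: 0.998
grip_force: 0.0
```

>>> {"api": "jog_arm", "payload": {
  "motion": [
    [0,0,10.5,0,0,0,95],
    [0,0,10.5,0,0,0,95],
    [0,0,10.5,0,0,0,95],
    [0,0,10.5,0,0,0,95],
    [0,0,10.5,0,0,0,95],
    [0,0,10.5,0,0,0,95],
    [0,0,10.5,0,0,0,95],
    [0,0,10.5,0,0,0,95],
    [0,0,0,0,0,0,95]
  ]
}}

```text
t: 11.72
eef_pos: [471.4, -307.8, 266.0]
tcp_rot: [3.142, -0.0, -0.068]
ft_force: [-0.1, 0.4, 0.3]
opening: 0.998
grip_force: 0.0
```

```bash
python3 - <<'E'
from h import *
go(467.4,-310.7,81.5,-4.6)
c=env.read_camera('wrist');save(0,'wr5',c)
u,v=px(c,[473,-311,20]);print(u,v)
print(campose(c,u,v,-1))
c=env.read_camera('top');print(campose(c,438,271,-1)['o'])
E
```

```text
now [ 471.4 -307.8  266. ] [ 1.8e+02 -2.0e-02 -3.9e+00] j6 0.94 t 11.72 F [-0.1  0.4  0.3] open 94.9
turn wz 0.70 then shift x -3.7 y 3.2 z 184.5
318.49860520042336 216.86172224668582
{'o': array([ 466.98433951, -311.63961184]), 'yaw': np.float64(-0.07596996492434308), 'L': np.float64(102.52300031341842), 'W': np.float64(51.0003636531344), 'hole_x': (np.float64(-31.010315154037322), np.float64(16.41833565538441)), 'hole_y': (np.float64(-15.757991770791161), np.float64(15.804543561193183))}
[ 448.99159921 -305.67148583]
```

>>> {"api": "jog_arm", "payload": {
  "motion": [
    [0,0,0.5,-4,3.5,44,95],
    [0,0,0,0,0,55,95],
    [0,0,0,0,0,55,95],
    [0,0,0,0,0,30,95],
    [0,0,0,0,0,0,40],
    [0,0,0,0,0,0,40],
    [0,0,0,0,0,0,40],
    [0,0,0,0,0,0,40],
    [0,0,0,0,0,0,40]
  ]
}}

```text
t: 12.95
eef_pos: [466.3, -311.9, 82.0]
tcp_rot: [3.141, -0.0, -0.079]
ft_force: [-0.6, 0.6, 2.9]
opening: 0.545
grip_force: 30.0
```

>>> {"api": "jog_arm", "payload": {
  "motion": [
    [0,0,0,0,0,-40,40],
    [0,0,0,0,0,-60,40],
    [0,0,0,0,0,-60,40],
    [0,0,0,0,0,0,40]
  ]
}}

```text
t: 13.45
eef_pos: [467.1, -312.5, 245.9]
tcp_rot: [3.137, -0.006, -0.079]
ft_force: [-1.1, 0.5, -1.8]
opening: 0.544
grip_force: 30.0
```

```bash
python3 - <<'E'
from h import *
go(518,62.5,242,196)
c=env.read_camera('wrist');save(0,'wr6',c)
E
```

```text
now [ 467.1 -312.5  245.9] [179.74  -0.36  -4.54] j6 0.94 t 13.45 F [-1.1  0.5 -1.8] open 51.8
turn wz 159.46 then shift x -152.3 y 346.5 z 3.9
```

View pics/wr6.png

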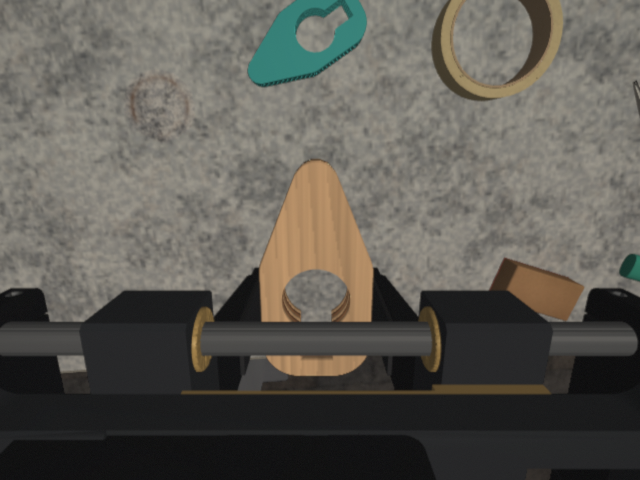

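The cam is gripped square and level, with its nose at (316,160) and bore at (316,297). I'll translate over the stand and turn it round.

>>> {"api": "jog_arm", "payload": {
  "motion": [
    [0,0,0,3,-54,0,40],
    [0,0,0,3,-54,0,40],
    [0,0,0,3,-54,0,40],
    [0,0,0,3,-54,0,40],
    [0,0,0,3,-54,0,40],
    [0,0,0,3,-54,0,40],
    [0,0,0,3,-54,0,40],
    [0,0,-10.5,0,0,0,40],
    [0,0,-10.5,0,0,0,40],
    [0,0,-10.5,0,0,0,40]
  ]
}}

```text
t: 14.75
eef_pos: [516.6, 63.5, 239.7]
tcp_rot: [-3.14, 0.003, 0.477]
ft_force: [-0.1, 0.8, -0.8]
opening: 0.546
grip_force: 30.0
```

>>> {"api": "jog_arm", "payload": {
  "motion": [
    [0,0,-10.5,0,0,0,40],
    [0,0,-10.5,0,0,0,40],
    [0,0,-10.5,0,0,0,40],
    [0,0,-10.5,0,0,0,40],
    [0,0,-10.5,0,0,0,40],
    [0,0,-10.5,0,0,0,40],
    [0,0,-10.5,0,0,0,40],
    [0,0,-10.5,0,0,0,40]
  ]
}}

```text
t: 15.75
eef_pos: [516.6, 63.2, 239.8]
tcp_rot: [-3.139, -0.001, 1.942]
ft_force: [-0.1, 0.1, -1.5]
opening: 0.544
grip_force: 30.0
```

>>> {"api": "jog_arm", "payload": {
  "motion": [
    [0,0,-10.5,0,0,0,40],
    [0,0,-10.5,0,0,0,40],
    [0,0,-10.5,0,0,0,40],
    [0,0,-10.5,0,0,0,40],
    [0,0,-10.5,0,0,0,40],
    [0,0,-10.5,0,0,0,40],
    [0,0,-10.5,0,0,0,40],
    [0,0,-10.5,0,0,0,40],
    [0,0,0,0,0,0,40],
    [0,0,0,0,0,0,40]
  ]
}}

```text
t: 17.0
eef_pos: [517.0, 63.2, 240.8]
tcp_rot: [3.141, -0.001, -2.885]
ft_force: [0.3, -0.9, -1.1]
opening: 0.547
grip_force: 30.0
```

```bash
python3 - <<'E'
from h import *
go(518,62.5,111.5,196)
E
```

```text
now [517.   63.2 240.8] [ 1.7997e+02 -9.0000e-02 -1.6529e+02] j6 -1.83 t 17.00 F [ 0.3 -0.9 -1.1] open 52.1
turn wz -1.29 then shift x -0.8 y -1.0 z 129.3
```

>>> {"api": "jog_arm", "payload": {
  "motion": [
    [0,0,-1.3,0,0,20,40],
    [0,0,0,-1,-1,40,40],
    [0,0,0,0,0,24,40],
    [0,0,0,0,0,0,40],
    [0,0,0,0,0,0,40]
  ]
}}

```text
t: 17.62
eef_pos: [518.8, 62.6, 158.4]
tcp_rot: [-3.141, 0.001, -2.859]
ft_force: [0.3, -0.3, -2.0]
opening: 0.542
grip_force: 30.0
```

```bash
python3 - <<'E'
from h import *
go(518,62.5,112,196)
c=env.read_camera('wrist');save(0,'wr7',c)
print(px(c,[518,62.5,69]))
E
```

```text
now [518.8  62.6 158.4] [-1.7999e+02  4.0000e-02 -1.6383e+02] j6 -1.86 t 17.62 F [ 0.3 -0.3 -2. ] open 51.6
turn wz 0.17 then shift x 0.8 y 0.2 z 46.4
(np.float64(316.22874089575123), np.float64(279.5152982392254))
```

View pics/wr7.png

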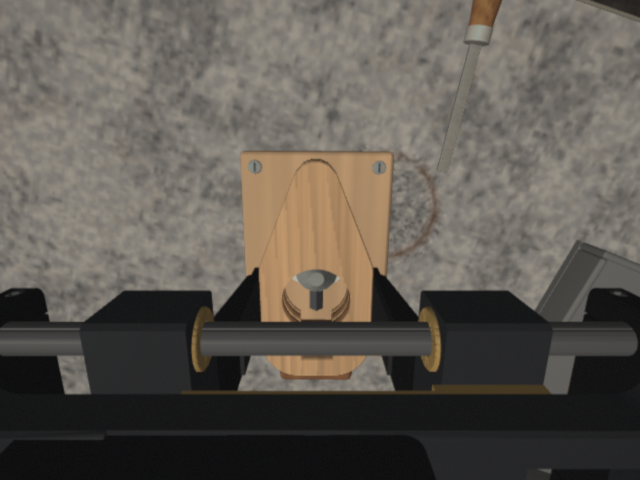

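The shaft tip at (316,280) is exactly where predicted, and the base is square to the cam. I'll lower it in steps and watch the force.

>>> {"api": "jog_arm", "payload": {
  "motion": [
    [0,0,0,1,0,8,40],
    [0,0,0,0,0,8,40],
    [0,0,0,0,0,6,40],
    [0,0,0,0,0,6,40],
    [0,0,0,0,0,0,40]
  ]
}}

```text
t: 18.3
eef_pos: [517.4, 62.3, 129.2]
tcp_rot: [3.141, -0.001, -2.858]
ft_force: [0.6, -1.0, -1.8]
opening: 0.539
grip_force: 30.0
```

>>> {"api": "jog_arm", "payload": {
  "motion": [
    [0,0,0,0,0,6,40],
    [0,0,0,0,0,5,40],
    [0,0,0,0,0,4,40],
    [0,0,0,0,0,2,40],
    [0,0,0,0,0,0,40]
  ]
}}

```text
t: 18.92
eef_pos: [517.5, 62.3, 112.6]
tcp_rot: [3.141, -0.0, -2.858]
ft_force: [-0.2, -0.4, -0.6]
opening: 0.545
grip_force: 30.0
```

No resistance, so the cam is at the shoulder. I'll release and retreat.

>>> {"api": "jog_arm", "payload": {
  "motion": [
    [0,0,0,0,0,0.5,40],
    [0,0,0,0,0,0,75],
    [0,0,0,0,0,0,75],
    [0,0,0,0,0,0,75],
    [0,0,0,0,0,-20,75],
    [0,0,0,0,0,-50,75],
    [0,0,0,0,0,-60,90],
    [0,0,0,0,0,0,90]
  ]
}}

```text
t: 19.92
eef_pos: [518.6, 62.3, 246.3]
tcp_rot: [-3.14, 0.007, -2.858]
ft_force: [0.1, 0.9, -1.2]
opening: 0.921
grip_force: 0.0
```

```bash
python3 - <<'E'
from h import *
go(518,62.5,112,196)
c=env.read_camera('wrist');save(0,'wr8',c)
T=np.linalg.inv(c['world_to_cam']);u,v=px(c,[518-40,62.5-11.5,50])
print('nose top',w(c,u,v)); 
for x,y in((-10,21),(-10,-21),(-35,0),(-50,0)):
    a=np.radians(16);p=[518+x*np.cos(a)-y*np.sin(a),62.5+x*np.sin(a)+y*np.cos(a),50]
    print(w(c,*px(c,p)).round(1))
E
```

```text
now [518.6  62.3 246.3] [-179.88    0.41 -163.75] j6 -1.86 t 19.93 F [ 0.1  0.9 -1.2] open 87.6
turn wz 0.25 then shift x 0.5 y 0.3 z 134.3
nose top [478.09210029  51.02751489  49.11860801]
[502.5  79.9  50.5]
[514.1  39.6  50.4]
[484.2  52.8  51. ]
[470.   48.7  49.5]
```

View pics/wr8.png

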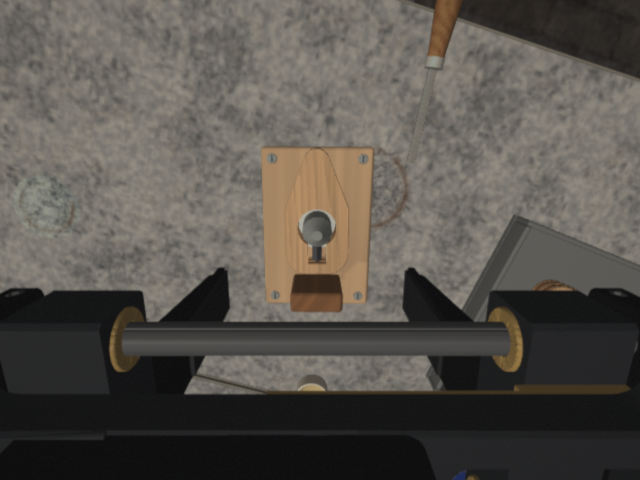

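The cam is seated on the shaft at (317,225), nose away from the block at (316,290). Its top is at z≈50, which is the 30 mm shoulder plus 20 mm thickness, and it is level. The other cam lies flat in the tray.

```bash
python3 -c "
from cell import env
print(env.job_done())"
```

```text
the job is handed in; nothing more can be done
None
```

The job is handed in: the blunt-keyed cam is on the shaft with its top at about z=50 mm, level, nose away from the stop block; the nose-keyed cam lies flat in the grey tray; both are released, at about 20 s on the robot's clock (the hand-in call returned no verdict).

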